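# Load a keypad reader into the pop-out programming tray

## Robot

A 6-joint arm with a two-finger parallel gripper is mounted at the origin on the work surface. World frame = base frame: x ahead of the robot, y to its left, z up, the work surface at z = 0. Lengths are in m, angles in rad, forces in N, time in s.
With the tool pointing down it reaches from about 0.35 to 0.925 m from the base axis. Payload 6.4 kg.
Tool frame: the origin (TCP) lies on the front face of the gripper's body, between the roots of the fingers; the fingertips stand 73 mm ahead of it and the grasp point (between the pads) lies 54 mm ahead of it (bot.finger_overhang is the distance from the TCP to the fingertips, in m); z points along the fingers, x is the direction in which the jaws open and shut, and the axes are right-handed (so a half turn about z gives the same grasp; the last joint's range is limited). The gripper opens to 85 mm and grips with 20 to 120 N. Pads are 22 mm wide; open, the fingers measure 114 mm over their backs; the gripper's body (76 mm by 85 mm) begins 54 mm behind the grasp point. The pads swing forward as they close: fully open they stand 13 mm farther back than shut.
Start: joints at [1.067, 0.245, 1.558, -0, 1.339, -0.174], TCP at [0.211, 0.615, 0.304] pointing down, gripper open.
Joint ranges: [-3.13, 3.13], [-1.02, 2.26], [0.13, 2.54], [-0.95, 4.09], [0.21, 2.88], [-2.74, 2.74]. Speed limits (rad/s): [2.57, 2.57, 3.14, 3.14, 3.14, 3.14].

## Interface

Orientations are given as a unit quaternion [w, x, y, z].
In Python, from rig import bot, effector, vision, job, monitor gives the robot as it stands. The module is installed in compiled form; this text tells all that it offers. Calls block until the motion is done:
- bot.move_pose(position, orientation): joint-space move of the TCP to a pose.
- bot.move_linear(position, orientation=None, max_speed=0.15): straight line of the TCP; orientation=None keeps the orientation; max_speed is the mean speed in m/s.
- bot.move_j(angles): joint-space move.
- effector.command_gripper(opening): opening from 0.0 (shut) to 1.0 (fully open); the grip force is fixed at half the most; returns when the fingers have stopped.
- bot.pause(seconds).
- bot.solve_ik(position, orientation): joint angles nearest the present ones, or None.
- vision.capture(name): name is "scene" or "top" or "wrist"; returns a dict with "frame" (400x640x3 uint8, blue, green, red), "vertical_fov" (degrees; the focal length in pixels is half the picture's height over the tangent of half this angle, whatever the lens; pixels are square), "cx", "cy" (the principal point, pixels), "dist_coeffs" ([k1, k2, p1, p2, k3] as OpenCV has them; the pictures are not rectified), "view" (4x4, takes a point from world to camera coordinates); the wrist camera has in their place "hand_eye" (4x4, takes a point from camera to tool coordinates, whose origin is the TCP and whose axes are the tool frame's). Camera axes: x right, y up, looking along -z (the intrinsics and any distortion apply to the point x, -y, -z); pixel columns grow to the right and rows downward; lengths in m; the calibration is good to about 2 mm. A picture is of the moment at which its call begins: read the wrist's pose just before it. There is no depth.
A pose or a line that the arm cannot do raises bot.PlanningError and nothing moves.
- job.sign_off(): hands the job in, once; it reports no verdict.
Readings, each from a call of its own:
- monitor.read_clock(): time.
- monitor.read_qpos(): joint angles.
- monitor.read_qd(): joint speeds.
- monitor.read_effort(): joint torques, N m.
- monitor.read_position(): TCP position.
- monitor.read_tool_rot(): TCP orientation.
- monitor.read_wrist_force(): force on the tool from outside, world axes, zero at the start.
- monitor.read_torque(): the same for the moment, N m.
- monitor.read_finger_gap(): opening from 0.0 (shut) to 1.0 (fully open).
Only numpy, scipy, OpenCV 4.12 (cv2) and the standard library are available. Lean on these libraries where they do the work, as an engineer would, in place of code of your own. Each camera call takes 0.05 s, during which the arm holds its last target. There are 200 camera calls.

## Task

Press the release key on top of the grey programming station so that its tray pops out, then set the keypad reader down gently in the tray, flat, keys up and lengthwise between the four small locating blocks, and let go of it. Then push the tray fully home until it clicks and stays shut. Leave the other things on the bench where they are.

Things in the scene. Friction and masses are not known exactly. Their poses are not given: they have to be found in the camera images.
- station: Programming station, fixed to the bench: grey steel case 240 deep (along its x), 210 wide (y), 75 high. Origin on the bench at the middle of the case's front lower edge; its x points into the case, away from the front, z up. The tray slides out of the front, along the station's -x, below the top plate, whose underside is 69 mm above the bench. When the tray is shut only its front panel shows, 14 mm proud of the case.
- release (a joint): Travel of the release key, m: 0 up, 0.009 fully down. Sprung; the tray is freed at about 0.006 and 4 to 5 N. Springs back up when let go. It also dips by itself and springs up again as the tray clicks home.
- release_top (a point): Centre of the top face of the release key, a plain black rectangular key 42 (x) by 32 (y) mm, standing 14 mm above the case top near its front on the -y side (to the right, seen by the robot facing the station), 89 mm above the bench when up. Press straight down.
- tray (a joint): Position of the tray, m: 0 latched shut, 0.155 fully out. Once freed, a spring (6 N shut, 4 N fully out) drives it out to 0.155 in about a second. To shut it, push its front panel along the station's +x; the latch catches just past 0 (hard stop at -0.005, so push to about -0.003) and needs about 10 N at the end; let go and the tray rests at 0. If it has not caught, it springs out again.
- tray_front (a point): Centre of the outer face of the tray's front panel (flat aluminium, 190 wide, 60 high, 14 thick, from 6 to 66 mm above the bench), 36 mm above the bench; moves with the tray; x into the station.
- tray_bay (a point): Centre of the cradle, on the tray's upper surface (14 mm above the bench); moves with the tray; x points into the station. The bay is 150 long (x) between the front panel and a 20 mm high rear wall and 140 wide, with no side walls. Four locating blocks, each 30 long and 10 high, at x = +-45, leave 64 mm between them in y (7 mm play each side of the keypad) and a free gap of 60 mm in x midway for the fingers. With the tray fully out the whole bay is clear of the case.
- keypad_mid (a point): Centre (half-way up) of the loose keypad reader: black plastic block 118 long (x), 50 wide (y), 36 high (z), about 0.25 kg, with a raised grid of 3 by 4 grey keys on top; z up through the keys. Starts flat on the bench, keys up. Either end may point into the station. In the cradle its centre is 18 mm above tray_bay.
- cover: Bystander: plain black blank cover, 115 by 75 by 22 high, without keys. Origin under its centre.
- sounder: Bystander: round white domed sounder, 90 across, 48 high. Origin under its centre.
- carton: Bystander: cardboard carton 110 by 80 by 60 high. Origin under its centre.
- tape: Bystander: empty cardboard tape core standing on its rim end, 100 across, 48 high. Origin under its centre.
- driver: Bystander: screwdriver 200 long, lying on the bench.
Mind the look-alikes: they are no part of the job. What is shaped like the part that bears keypad_mid but orange or white is not meant.

How it is judged:
By the outcome, as a careful person would: the job done as asked, in the order asked, and still so for the second after the job is handed in, with the robot touching nothing.
It also fails if it takes over 67 s, if anything falls off the work surface, if the arm or the gripper's body presses on something with over 40 N, if the wrist force passes 120 N, or if a joint passes its speed limit or range.

## Working session

There is one attempt and no reset: what is moved stays moved. The work goes in short steps, each a Python script; the robot and the scene stay as the last script left them, time stands still between calls to the robot, and variables do not carry over. Pictures are saved under pics/ and viewed, about 8 in all and at most 12, crops included, and the job is handed in when it is done.

```bash
mkdir -p pics; cat > h.py <<'E'
import numpy as np, cv2
from rig import bot, effector, vision, job, monitor
from scipy.spatial.transform import Rotation as R
def q2R(q): return R.from_quat([q[1],q[2],q[3],q[0]]).as_matrix()
def cap(name, f=None):
    p=monitor.read_position(); q=monitor.read_tool_rot()
    d=vision.capture(name)
    if name=="wrist":
        T=np.eye(4); T[:3,:3]=q2R(q); T[:3,3]=p; d["c2w"]=T@np.array(d["hand_eye"])
    else: d["c2w"]=np.linalg.inv(np.array(d["view"]))
    if f: cv2.imwrite("pics/"+f,d["frame"])
    return d
def KD(d):
    fl=200/np.tan(np.radians(d["vertical_fov"])/2)
    return np.array([[fl,0,d["cx"]],[0,fl,d["cy"]],[0,0,1]]),np.array(d["dist_coeffs"],float)
def ray2z(d,uv,z):
    K,D=KD(d); u=cv2.undistortPoints(np.array(uv,float).reshape(-1,1,2),K,D).reshape(-1,2)
    v=np.c_[u[:,0],-u[:,1],-np.ones(len(u))]@d["c2w"][:3,:3].T; o=d["c2w"][:3,3]
    return o+v*((z-o[2])/v[:,2])[:,None]
def proj(d,P):
    K,D=KD(d); w=np.linalg.inv(d["c2w"]); c=np.atleast_2d(P)@w[:3,:3].T+w[:3,3]
    return cv2.projectPoints((c*[1,-1,-1]).reshape(-1,1,3),np.zeros(3),np.zeros(3),K,D)[0].reshape(-1,2)
def down(a):
    "tool down, jaw (tool x) axis along world angle a"
    x=np.array([np.cos(a),np.sin(a),0]); z=np.array([0,0,-1.]); 
    q=R.from_matrix(np.c_[x,np.cross(z,x),z]).as_quat(); return [q[3],q[0],q[1],q[2]]
E
python3 - <<'E'
from h import *
import pickle
for n in("scene","top","wrist"):
    d=cap(n,n+"0.png"); pickle.dump(d,open(n+"0.pkl","wb")); print(n,d["c2w"].round(3).tolist(),d["vertical_fov"],d["cx"],d["cy"],d["dist_coeffs"])
print(monitor.read_clock(),monitor.read_tool_rot())
E
```

```text
scene [[0.296, -0.672, 0.679, 1.385], [0.955, 0.213, -0.205, -0.275], [-0.006, 0.709, 0.705, 0.972], [0.0, 0.0, 0.0, 1.0]] 44.93480532496839 321.41180902758896 200.3371296085029 [0.01404218 0.         0.         0.         0.        ]
top [[-0.036, 0.972, -0.23, 0.183], [-0.999, -0.036, 0.003, 0.004], [-0.005, 0.23, 0.973, 1.499], [0.0, 0.0, 0.0, 1.0]] 48.62554361639119 314.10429010679115 203.56281861029248 [-0.01847382  0.          0.          0.          0.        ]
wrist [[0.324, -0.914, -0.244, 0.148], [0.946, 0.312, 0.085, 0.636], [-0.002, -0.258, 0.966, 0.374], [0.0, 0.0, 0.0, 1.0]] 58.72077497560199 319.1738029406583 202.63328958632394 [0.01802042 0.         0.         0.         0.        ]
0.15 [ 3.07703848e-04  8.13584999e-01  5.81445530e-01 -6.70881559e-04]
```

View pics/top0.png

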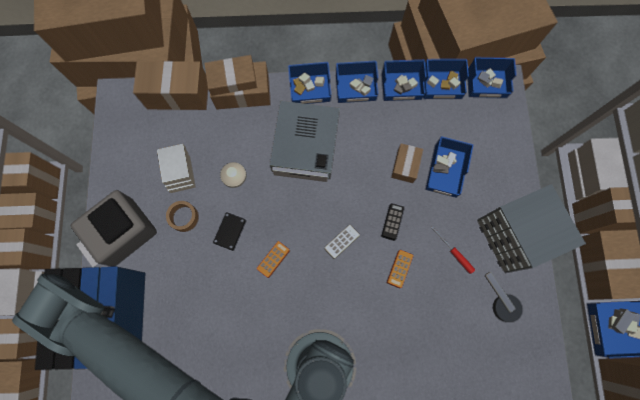

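View pics/scene0.png

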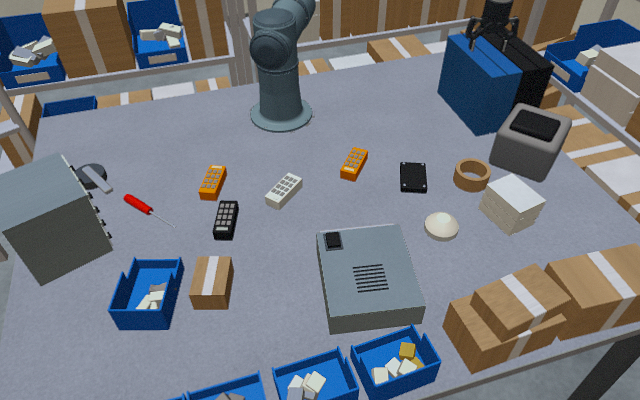

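Two views show these candidates in the top image: black keypad with grey keys at (393,221), orange ones at (273,259) and (401,268), a white one at (342,241), and a plain black cover at (229,231). My choice is (393,221). The station is at (306,140) with its front towards the robot, and the key is at (321,160).

```bash
python3 - <<'E'
from h import *
import pickle
d=pickle.load(open("top0.pkl","rb")); im=d["frame"]
c=im[95:245,265:415]; cv2.imwrite("pics/crop.png",cv2.resize(c,None,fx=4,fy=4,interpolation=cv2.INTER_CUBIC))
g=im.max(2)
def blob(u,v,r,z):
    m=np.zeros_like(g); s=np.s_[v-r:v+r,u-r:u+r]; m[s]=(g[s]<50)*255
    m=cv2.morphologyEx(m,cv2.MORPH_CLOSE,np.ones((5,5)))
    cs=max(cv2.findContours(m,0,2)[0],key=cv2.contourArea); b=cv2.boxPoints(cv2.minAreaRect(cs))
    print(b.round(1).tolist()); P=ray2z(d,b,z); print(P.round(3).tolist(),P.mean(0).round(3))
blob(393,221,24,.036); blob(321,160,10,.089)
E
```

```text
[[380.6000061035156, 236.5], [389.3999938964844, 203.3000030517578], [403.70001220703125, 207.10000610351562], [394.8999938964844, 240.3000030517578]]
[[0.408, -0.219, 0.036], [0.52, -0.257, 0.036], [0.505, -0.305, 0.036], [0.393, -0.266, 0.036]] [ 0.457 -0.262  0.036]
[[315.3999938964844, 166.5], [317.20001220703125, 153.6999969482422], [326.3999938964844, 155.10000610351562], [324.6000061035156, 167.8000030517578]]
[[0.643, -0.01, 0.089], [0.688, -0.018, 0.089], [0.682, -0.049, 0.089], [0.638, -0.041, 0.089]] [ 0.663 -0.029  0.089]
```

View pics/crop.png

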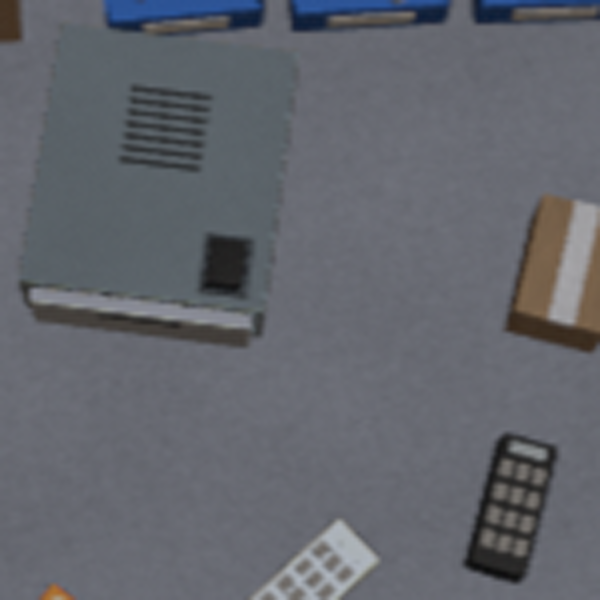

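The crop confirms it: a black block with 3x4 grey keys, and a label strip at its far end. Next I'll estimate the station pose and take one close look above the release key.

```bash
python3 - <<'E'
from h import *
import pickle
d=pickle.load(open("top0.pkl","rb"))
P=ray2z(d,np.array([[60,25],[297,52],[267,312],[22,285]])/4+[265,95],.075)[:,:2]
print(P.round(3).tolist())
yaw=np.mean([np.arctan2(*(P[0]-P[3])[::-1]),np.arctan2(*(P[1]-P[2])[::-1])]); print("yaw",np.degrees(yaw), np.linalg.norm(P[0]-P[3]),np.linalg.norm(P[2]-P[3]))
print("front mid",(P[2]+P[3])/2)
effector.command_gripper(0.0); print(monitor.read_clock(),monitor.read_finger_gap())
bot.move_pose([.655,-.027,.29],down(np.pi/2+yaw)); print(monitor.read_clock(),monitor.read_position(),monitor.read_wrist_force())
w=cap("wrist","w1.png"); pickle.dump(w,open("w1.pkl","wb"))
print(monitor.read_clock())
E
```

```text
[[0.892, 0.105], [0.859, -0.101], [0.623, -0.065], [0.655, 0.141]]
yaw -8.794026934019325 0.24033196833903042 0.20786750238347584
front mid [0.63879416 0.0381946 ]
0.9167 0.001845731050614835
3.6667 [ 0.65501146 -0.02613959  0.29007017] [-0.63627288  0.47228566 -0.7397699 ]
3.7167
```

View pics/w1.png

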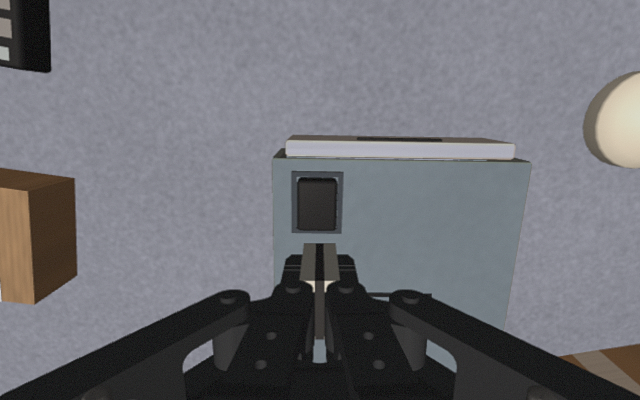

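The close view (up in the image is towards the robot) shows the key at about (317,203) and the case's front top edge from (274,157) to (530,161). It also shows the tray panel shut, the carton at left and the sounder at right.

```bash
python3 - <<'E'
from h import *
import pickle
d=pickle.load(open("w1.pkl","rb")); im=d["frame"]; g=im.max(2)
m=np.zeros_like(g); m[165:240,285:350]=(g[165:240,285:350]<60)*255
cs=max(cv2.findContours(m,0,2)[0],key=cv2.contourArea); b=cv2.boxPoints(cv2.minAreaRect(cs))
P=ray2z(d,b,.089); print(b.round(1).tolist(),P.round(4).tolist()); k=P.mean(0)
e=[np.arctan2(*(P[i]-P[j])[[1,0]])*180/np.pi for i,j in((1,0),(2,1))]; print("key",k,e)
C=ray2z(d,[[274,157],[530,161]],.075)[:,:2]; print("case front",C.round(4).tolist(),C.mean(0),np.linalg.norm(C[1]-C[0]),np.degrees(np.arctan2(*(C[1]-C[0])[::-1]))-90)
yaw=np.radians(-8.7)
bot.move_pose([k[0],k[1],.185],down(np.pi/2+yaw))
z=.167
while z>.145:
    bot.move_linear([k[0],k[1],z],max_speed=.05); f=monitor.read_wrist_force(); print(round(z,4),monitor.read_position()[2].round(4),f.round(1),round(monitor.read_clock(),2))
    if z<.1565: break
    z-=.011 if z>.16 else .002
bot.move_linear([k[0],k[1],.22])
bot.pause(.3)
t=cap("top","top1.png"); pickle.dump(t,open("top1.pkl","wb"))
print(monitor.read_clock())
I=cv2.imread("pics/top1.png")[90:270,220:420]; cv2.imwrite("pics/crop1.png",cv2.resize(I,None,fx=3.5,fy=3.3))
E
```

```text
[[295.8999938964844, 229.8000030517578], [297.1000061035156, 176.5], [337.29998779296875, 177.39999389648438], [336.20001220703125, 230.6999969482422]] [[0.6818, -0.0495, 0.089], [0.6388, -0.0412, 0.089], [0.6442, -0.0104, 0.089], [0.6875, -0.0174, 0.089]]
key [ 0.6630934  -0.02964082  0.089     ] [np.float64(169.12025318786937), np.float64(79.99416787840202)]
case front [[0.6227, -0.0582], [0.6573, 0.1447]] [0.64002749 0.04321649] 0.2058135215297956 -9.668448553525465
0.167 0.1669 [ 0.4 -0.  -0.1] 4.72
0.156 0.1562 [ 0.5 -0.3  2.5] 5.09
6.0167
```

View pics/crop1.png

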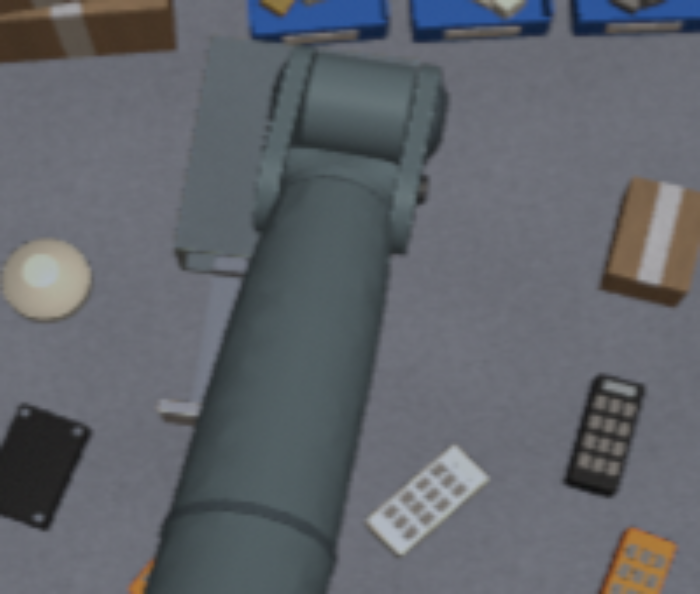

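The key press freed the tray and it is fully out. Now a wrist look at the bay, then one at the keypad.

```bash
python3 - <<'E'
from h import *
import pickle
bot.move_pose([.61,.04,.30],down(np.pi/2-np.radians(9.4)))
d=cap("wrist","w2.png"); pickle.dump(d,open("w2.pkl","wb"))
effector.command_gripper(1.0)
bot.move_pose([.457+.03,-.262-.01,.22],down(np.radians(71.3)))
d=cap("wrist","w3.png"); pickle.dump(d,open("w3.pkl","wb")); print(monitor.read_clock(),monitor.read_qpos())
a=cv2.imread("pics/w2.png");b=cv2.imread("pics/w3.png"); cv2.imwrite("pics/w23.png",np.vstack([a[:300],b[:300]]))
E
```

```text
8.7417 [-7.10764862e-01  1.23147810e-01  1.85890940e+00  2.44513922e-04
  1.15872311e+00 -1.95689157e+00]
```

View pics/w23.png

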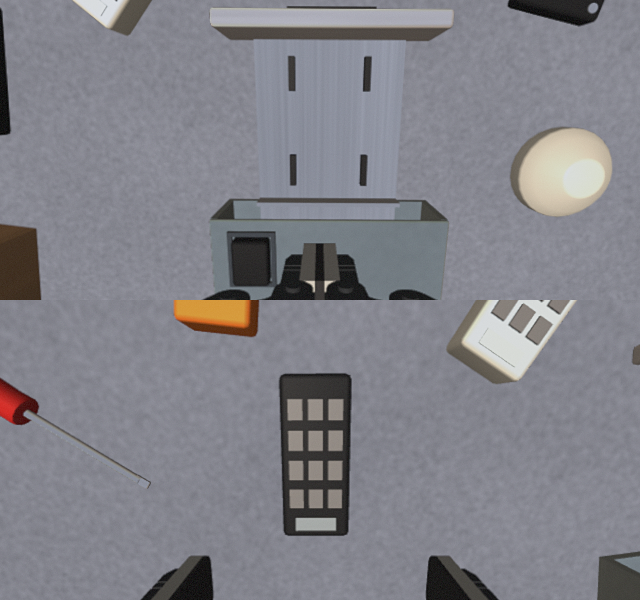

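w2 shows the bay with its four dark blocks near (292,73), (367,73), (293,169) and (364,169). w3 shows the black keypad at about (315,155), well clear of its neighbours.

```bash
python3 - <<'E'
from h import *
import pickle
d=pickle.load(open("w2.pkl","rb")); g=d["frame"].max(2)
m=np.zeros_like(g); m[48:192,275:385]=(g[48:192,275:385]<90)*255
B=[]
for c in cv2.findContours(m,0,2)[0]:
    if cv2.contourArea(c)<40: continue
    b=cv2.boxPoints(cv2.minAreaRect(c)); P=ray2z(d,b,.024)[:,:2]; B.append(P.mean(0)); print(b.mean(0),P.round(4).tolist())
B=np.array(B); c=B.mean(0); r=[i for i in B if i[0]>c[0]]; f=[i for i in B if i[0]<c[0]]
v=np.mean(r,0)-np.mean(f,0); print("bay",c,"yaw",np.degrees(np.arctan2(v[1],v[0])),np.linalg.norm(v), [np.linalg.norm(r[0]-r[1]),np.linalg.norm(f[0]-f[1])])
C=ray2z(d,[[211,221],[448,221]],.075)[:,:2]; w=C[1]-C[0]; print("case front",C.mean(0),np.linalg.norm(w),np.degrees(np.arctan2(w[1],w[0]))-90)
F=ray2z(d,[[210,10],[453,11]],.066)[:,:2]; w=F[1]-F[0]; print("panel outer top",F.mean(0),np.linalg.norm(w),np.degrees(np.arctan2(w[1],w[0]))-90)
d=pickle.load(open("w3.pkl","rb")); g=d["frame"].max(2)
m=np.zeros_like(g); m[60:250,260:370]=(g[60:250,260:370]<75)*255
m=cv2.morphologyEx(m,3,np.ones((25,25)))
k=max(cv2.findContours(m,0,2)[0],key=cv2.contourArea); b=cv2.boxPoints(cv2.minAreaRect(k)); P=ray2z(d,b,.036)[:,:2]
print(b.round(1).tolist(),P.round(4).tolist(),"kp",P.mean(0),[(np.linalg.norm(P[i]-P[i-1]).round(4),np.degrees(np.arctan2(*(P[i]-P[i-1])[::-1])).round(1)) for i in range(4)])
E
```

```text
[363. 170.] [[0.5959, 0.0821], [0.5969, 0.0878], [0.6265, 0.084], [0.6255, 0.0781]]
[292.5 169. ] [[0.5839, 0.0149], [0.5847, 0.0197], [0.614, 0.0144], [0.6132, 0.0095]]
[366.5  73.5] [[0.5083, 0.0965], [0.5094, 0.1027], [0.5376, 0.0992], [0.5366, 0.0928]]
[291.  73.] [[0.4964, 0.0295], [0.4973, 0.0349], [0.5261, 0.0295], [0.5252, 0.024]]
bay [0.56110122 0.05622803] yaw -9.571099507806908 0.0891662418689186 [np.float64(0.06945462710008625), np.float64(0.06932157896846812)]
case front [0.64119853 0.04337945] 0.20655599492631968 -9.347442177023979
panel outer top [0.47610355 0.07111437] 0.18722835452988404 -9.60186137832568
[[279.0, 235.0], [279.0, 74.0], [350.0, 74.0], [350.0, 235.0]] [[0.5048, -0.3099], [0.3962, -0.2697], [0.4116, -0.2241], [0.5221, -0.2586]] kp [ 0.45866987 -0.26556649] [(np.float64(0.0542), np.float64(-108.6)), (np.float64(0.1158), np.float64(159.7)), (np.float64(0.0481), np.float64(71.4)), (np.float64(0.1158), np.float64(-17.3))]
```

Grasp and place, watching finger gap and wrist force.

```bash
python3 - <<'E'
from h import *
import pickle
st=lambda s:print(s,round(monitor.read_clock(),2),monitor.read_position().round(4),monitor.read_wrist_force().round(1),round(monitor.read_finger_gap(),3))
k=[.4588,-.2648]; a=np.radians(71.4)
bot.move_pose([*k,.15],down(a)); bot.move_linear([*k,.079],max_speed=.08); st("down")
effector.command_gripper(0.0); st("grip")
bot.move_linear([*k,.2]); st("lift")
b=[.5612,.0563]; q=down(np.radians(80.5))
if monitor.read_finger_gap()<.3: raise SystemExit("no grasp")
bot.move_pose([*b,.2],q); bot.pause(.3)
d=cap("wrist","w4.png"); pickle.dump(d,open("w4.pkl","wb")); st("over")
cv2.imwrite("pics/w4.png",d["frame"])
E
```

```text
down 10.18 [ 0.4591 -0.2651  0.0795] [-0.1  0.8  1.1] 1.0
grip 10.61 [ 0.4592 -0.2651  0.0797] [1.5 0.6 4. ] 0.573
lift 11.57 [ 0.4581 -0.2642  0.1986] [ 0.7 -0.1 -3.1] 0.572
over 13.19 [0.5612 0.0557 0.2   ] [ 0.8 -0.5 -3. ] 0.572
```

View pics/w4.png

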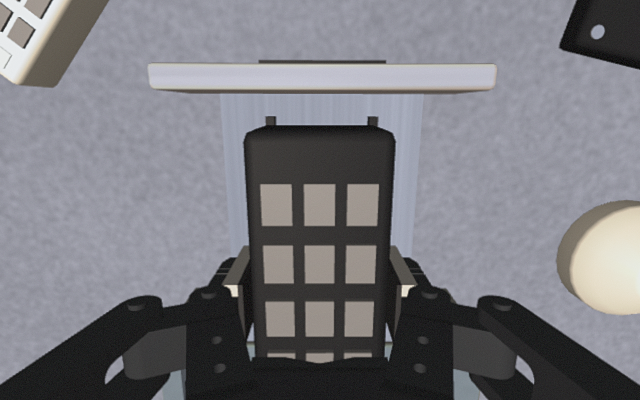

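Held level and lined up: its front end is centred between the front blocks at (271,121) and (373,121). Now to lower it until contact.

```bash
python3 - <<'E'
from h import *
import pickle
st=lambda s:print(s,round(monitor.read_clock(),2),monitor.read_position().round(4),monitor.read_wrist_force().round(1),round(monitor.read_finger_gap(),3))
d=pickle.load(open("w4.pkl","rb")); e=ray2z(d,[[246,135],[320,127],[394,135]],.1545)[:,:2]-[.5612,.0557]
y=np.radians(-9.5); print("end, station frame:",(e@np.array([[np.cos(y),-np.sin(y)],[np.sin(y),np.cos(y)]])).round(4).tolist())
b=[.5612,.0563]
bot.move_linear([*b,.105]); bot.move_linear([*b,.097],max_speed=.03); st("near")
f0=monitor.read_wrist_force()[2]; z=.097
while z>.0915:
    z-=.0008; bot.move_linear([*b,z],max_speed=.02); f=monitor.read_wrist_force()[2]
    if f-f0>3: break
st("contact")
effector.command_gripper(1.0); st("open"); bot.pause(.3)
bot.move_linear([*b,.2],max_speed=.12); st("up")
v=[np.cos(y),np.sin(y)]
bot.move_linear([b[0]+.05*v[0],b[1]+.05*v[1],.30])
d=cap("wrist","w5.png"); pickle.dump(d,open("w5.pkl","wb")); st("look")
E
```

```text
end, station frame: [[-0.0569, -0.024], [-0.0594, -0.0001], [-0.0568, 0.0238]]
near 14.39 [0.5611 0.0563 0.0969] [ 0.2 -0.3 -3.1] 0.577
contact 15.64 [0.5614 0.0563 0.0936] [-3.1 -0.2  3.9] 0.574
open 16.1 [0.5612 0.0563 0.093 ] [-0.  -0.4  0.5] 1.0
up 17.44 [0.5606 0.0563 0.199 ] [ 0.9 -0.1 -0.1] 1.004
look 18.38 [0.6096 0.0482 0.2983] [-0.9  0.4  0.8] 1.0
```

View pics/w5.png

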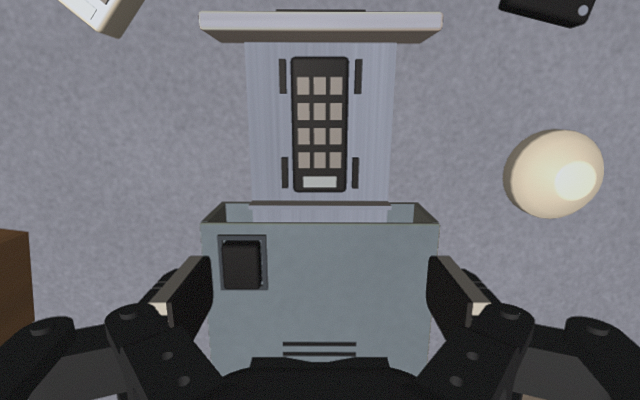

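The keypad sits flat, keys up, centred between the four blocks (keypad at 320,125). Next I'll push the tray home with the fingers shut, stopping on force.

```bash
python3 - <<'E'
from h import *
import pickle
y=np.radians(-9.5); c,s=np.cos(y),np.sin(y); S=np.array([.6408,.0432])
def W(x,z,yy=0): return [S[0]+c*x-s*yy,S[1]+s*x+c*yy,z]
fx=lambda: -float(monitor.read_wrist_force()[:2]@[c,s])
tx=lambda: float((monitor.read_position()[:2]-S)@[c,s])
q=down(np.pi/2+y); Z=.098
effector.command_gripper(0.0)
bot.move_pose(W(-.225,.2),q); bot.move_linear(W(-.225,Z),max_speed=.12); print("ready",monitor.read_clock(),fx())
x=-.20; bot.move_linear(W(x,Z))
while x<-.18-1e-6: x+=.005; bot.move_linear(W(x,Z),max_speed=.05); print(round(x,4),round(fx(),1))
for x in(-.12,-.06,-.035): bot.move_linear(W(x,Z),max_speed=.08); print(round(x,4),round(tx(),4),round(fx(),1))
while x<-.012 and fx()<25:
    x+=.001; bot.move_linear(W(x,Z),max_speed=.02); print(round(x,4),round(tx(),4),round(fx(),1))
print(monitor.read_clock())
bot.pause(.2); bot.move_linear(W(-.045,Z),max_speed=.06); print("back",fx())
bot.pause(.3); print(fx()); bot.move_linear(W(-.1,Z)); bot.move_linear(W(-.1,.3)); 
d=cap("wrist","w6.png"); d2=cap("scene","scene6.png"); print(monitor.read_clock())
cv2.imwrite("pics/w6s.png",np.vstack([d["frame"][:280],d2["frame"][80:]]))
E
```

```text
ready 21.025 0.49896687473169693
-0.195 -0.0
-0.19 0.6
-0.185 0.2
-0.18 4.4
-0.12 -0.121 3.9
-0.06 -0.0608 4.7
-0.035 -0.0354 3.7
-0.034 -0.0349 6.6
-0.033 -0.0341 7.2
-0.032 -0.0331 7.3
-0.031 -0.0321 7.3
-0.03 -0.0311 8.3
-0.029 -0.0301 6.2
-0.028 -0.0291 8.0
-0.027 -0.0281 7.4
-0.026 -0.0271 7.4
-0.025 -0.0261 8.3
-0.024 -0.0249 5.9
-0.023 -0.0238 6.0
-0.022 -0.0228 6.5
-0.021 -0.0218 6.4
-0.02 -0.0209 6.4
-0.019 -0.0207 11.0
-0.018 -0.0206 13.8
-0.017 -0.0204 17.9
-0.016 -0.0203 21.9
-0.015 -0.0202 25.4
29.6083
back 0.03618338252241156
-0.10355904136679887
32.875
```

View pics/w6s.png

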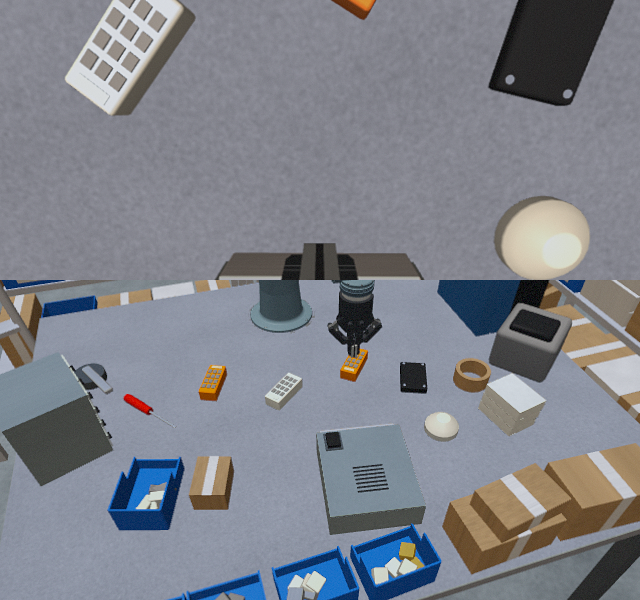

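The tray reached its hard stop and appears shut. One measured check of how far the panel stands proud, and then I'll hand in.

```bash
python3 - <<'E'
from h import *
import pickle
y=np.radians(-9.5)
bot.move_pose([.655,.04,.29],down(np.pi/2+y)); bot.pause(.3)
d=cap("wrist","w7.png"); pickle.dump(d,open("w7.pkl","wb")); print(monitor.read_clock())
E
```

```text
33.7583
```

View pics/w7.png

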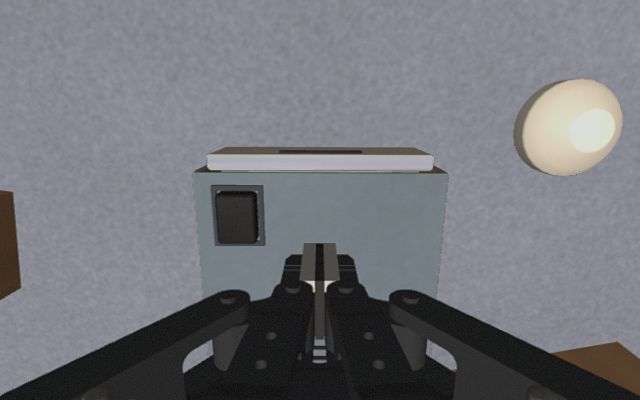

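The view matches the shut state at the start: the panel's top strip spans rows 153–171, flush with the case front at row 171, and the key is up. The bystanders haven't moved.

```bash
python3 -c "
from h import *
import pickle
for n,p in(('w1',[[400,139.5],[400,158.5]]),('w7',[[320,153.5],[320,171.5]])):
    P=ray2z(pickle.load(open(n+'.pkl','rb')),p,.066); print(n,np.linalg.norm(P[0]-P[1]))
print(monitor.read_wrist_force()); job.sign_off()"
```

```text
w1 0.015623445753705266
w7 0.015109860308480733
[-0.32322524  0.27937576 -0.42185059]
the job is handed in; nothing more can be done
```

The job is done and handed in at about 34 s of the 67 s allowed. I pressed the release key, which freed the tray, and set the black keypad reader in the cradle, keys up. I then pushed the tray shut with closed fingers.

- **Placing:** contact came at about 7 N. After I let go, a wrist picture showed the keypad flat and centred between the four blocks.
- **Shutting the tray:** the push force rose from about 6 N to 25 N at the hard stop. The tray stayed shut after I backed off. The panel stands 15.1 mm proud by pixel measurement, against 15.6 mm in the shut picture at the start.
- **Final state:** the release key is up, the gripper is touching nothing (wrist force about 0.6 N), and the other things look unmoved.

No check failed. The click itself can't be read directly; I inferred it from the force and from the tray staying shut. The keypad can't be seen once the tray is shut, so its position was last checked before the push.

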